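Roll the tumbler barrel up onto its rollers

ROBOT

A 6-joint arm with a two-finger parallel gripper is mounted at the origin on the work surface. World frame = base frame: x ahead of the robot, y to its left, z up, the work surface at z = 0. Lengths are in mm, angles in degrees, forces in N, time in s.
With the tool pointing down it reaches from about 350 to 850 mm from the base axis. Payload 8.1 kg.
Tool frame: the origin (TCP) lies midway between the tips of the shut fingers; the grasp point (between the pads) lies 19 mm behind it (r.grasp_offset is the distance from the TCP to the grasp point, in mm); z points along the fingers, x is the direction in which the jaws open and shut, and the axes are right-handed (so a half turn about z gives the same grasp; the last joint's range is limited). The gripper opens to 85 mm and grips with 20 to 120 N. Pads are 22 mm wide; open, the fingers measure 114 mm over their backs; the gripper's body (76 mm by 85 mm) begins 54 mm behind the grasp point. The pads swing forward as they close: fully open they stand 13 mm farther back than shut.
Start: joints at [64.893, 7.471, 85.268, -0, 87.261, -4.893], TCP at [207.295, 563.058, 231.292] pointing down, gripper open.
Joint ranges: [-169.43, 169.43], [-51.17, 129.36], [1.28, 143.12], [-76.62, 256.62], [0, 156.53], [-152.29, 152.29]. Speed limits (degrees/s): [136.94, 136.94, 159.86, 180, 180, 180].

INTERFACE

Orientations are given as [roll, pitch, yaw] about the fixed x, y, z axes, in that order (R = Rz(yaw) Ry(pitch) Rx(roll)).
In Python, from bench import r, optics, hand_in gives the robot as it stands.
- The arm moves only by the shell command python3 -m pendant 'ROWS' [FORCE]. ROWS is JSON, a list of rows, each a list of 5 numbers: the opening, from 0 (shut) to 1 (fully open), then the shift along the tool's x, y, z in mm, then the turn about the tool's z in degrees. A call has 1 to 10 rows; each row shifts and turns the commanded pose from where the row before left it, along the tool's axes as they then stand; what a row does not reach is not made up. A row lasts 1/10 s, in which the tool goes at most 50 mm and 8.59 degrees, less where a joint would pass 70% of its speed; a pose out of reach is approached as far as the arm can. A call with a gripper value outside its range is refused whole. The fingers move at their own pace and stop on an object; FORCE is the grip in N (left out, the last holds). Time passes only in rows, so rows that do not move let the fingers close. It gives the time, the measured TCP pose, the force and the opening at its end, in the units of the state.
- r.sense(): the state, without advancing time (a new reading comes with each control period).
- optics.snapshot(name): name is "side" or "top" or "wrist"; returns (picture, depth): 480x640x3 uint8, blue, green, red; 480x640 float32, mm along the optical axis (not along the pixel's ray), 0 where there is no reading.
- optics.camera_params(name): a dict with "camera_matrix" (3x3 intrinsics, pixels), "eye" and "orientation" of the camera in the world. Camera axes: x right, y down, z forward; pixel columns grow to the right and rows downward; lengths in mm; the calibration is good to about 2 mm. A picture is of the moment at which its call begins: read the wrist's pose just before it. camera_params takes no time and is no camera call; for the wrist camera it gives the pose at the moment of the call.
- hand_in(): hands the job in, once; it reports no verdict.
Trained networks look in the newest picture that a camera, given by its name, has taken for a name from the list of things; names that differ only in an ending like _2 or _b are one class to them, and where a whole thing is asked for, a point or a joint stands for the part that bears it (a point fixed in the world has none). Each returns a list of dicts, best first, with "score" (0 to 1); they miss things now and then, are a little off and sometimes report something else, mostly with a low value. They report only what shows in the picture. A call takes as long as a camera call. They do not tell look-alikes from the thing itself.
- optics.search_frame(camera, query): "at" ([x, y, z] in mm, in world coordinates, good to about 4 mm: the middle of the surface that is visible of it).
The state is a dict: "time": time; "joint_pos": joint angles; "qd": joint speeds; "joint_efforts": joint torques, N m; "tool_pos": TCP position; "tcp_rot": TCP orientation; "ft_force": force on the tool from outside, world axes, zero at the start; "wrist_torque": the same for the moment, N m; "finger_gap": finger opening in mm.
Only numpy, scipy, OpenCV 4.12 (cv2) and the standard library are available. Lean on these libraries where they do the work, as an engineer would, in place of code of your own. Each camera call takes 0.05 s, during which the arm holds its last target. There are 200 camera calls.

TASK

With the fingers, slowly push the blue barrel up the tumbler's sloping apron and over the front roller until it drops home between the two black rollers, and leave it lying there. Stay behind it all the way so that it does not get away and run back down, never lift it, and leave everything else on the table undisturbed.

Things in the scene. Friction and masses are not known exactly. Their poses are not given: they have to be found in the camera images.
- barrel: blue drum with black bands round both ends, closed: diameter 90 mm at the end bands (20 mm wide), 85 mm between, 130 mm long, 0.45 to 0.95 kg, smooth (friction 0.28 to 0.42). It lies across the foot of the apron, held by the foot lip. Origin at its centre; y is the cylinder axis (x and z turn as it rolls).
- tumbler: green bench tumbler, fixed. Origin at table height; x level, pointing uphill from the apron's foot to the rollers; y along the rollers; z up. In mm: the barrel's axis starts at x -94, z 61, crosses the front roller's crest at x 69, z 91. End plates with bumpers flank the rollers: x 40 to 165, y 74 to 84 either side, 105 high. Yellow belt guard on the +y side: x 52 to 268, y 97 to 123, 95 high.
- seat (a point): where the barrel's centre lies when it is home on both rollers: x 95, y 0, z 85 mm of the tumbler frame (10 mm of play either way along y); axes as the tumbler's
- guard_bar (a point): middle of the 10 mm steel guard bar across the back, behind which the motor stands: x 148, z 85 mm of the tumbler frame. It stops the barrel from overshooting and is 3 mm clear of it when seated
- apron: bare-metal sloping tray, part of the tumbler, rising 9.1 degrees. Origin mid-way up its face (x 0, y 0, z 30 mm of the tumbler frame); x uphill along the slope, y across, z square to it. In mm: face from x -116 (foot lip, 10 high) to 52; side lips 12 high at y +-75. The barrel's axis rides at z 45, starts at x -88, passes the front roller's crest at x 78; seated it is at x 102.
- roller_front: front black rubber roller, 22 mm diameter, 150 mm long, turns freely with a little drag; origin at its centre, at x 69, z 35 mm of the tumbler frame (its top stands about 5 mm above the line of the apron)
- roller_rear: rear black rubber roller, same size and height, turns freely; origin at its centre, at x 121, z 35 mm of the tumbler frame
- spare_barrel: a second, orange barrel of the same size standing upright on the table beside the tumbler; origin under its centre; leave it alone
- grit_jar: grey screw-lid jar with a black lid, 56 mm across, 75 mm tall, on the table beside the apron; origin under its centre; leave it alone
- polish_jar: white jar with a red lid, 48 mm across, 65 mm tall; origin under its centre; leave it alone
- screwdriver: screwdriver with a yellow handle, 170 mm long, lying on the table beside the apron; origin under the middle of its length; leave it alone
- brush: wooden-handled brush, 200 mm long, lying; origin under the middle of its length; leave it alone
- sieve_bowl: steel bowl, 130 mm across, 50 mm tall; origin under its centre; leave it alone
- mug: blue mug, 80 mm across, 95 mm tall; origin under its centre; leave it alone
Things that resemble listed ones, but are neither listed nor needed, are in the scene too. Of the things like the barrel, leave any that is brown or turquoise; of the rest the larger one is meant.

How it is judged (in metres and radians):
On the way:
1. the fingers are pushing the barrel up the open slope, the barrel lying on the apron (x of barrel in the frame of apron between -0.03 and 0.045 m and z of barrel in the frame of apron between 0.04 and 0.052 m and contact force between the fingers and barrel above 0.1 N), for 0.05 s.
At the end, for the whole second after the job is handed in: The barrel lies at rest on both rollers, square to them (within 0.06 rad), its axis within 6 mm of the seat along the tumbler, 15 mm sideways and 4 mm in height (x of barrel in the frame of tumbler between 0.089 and 0.101 m and y of barrel in the frame of tumbler between -0.015 and 0.015 m and z of barrel in the frame of tumbler between 0.08 and 0.089 m and angle between the y axis of barrel and the y axis of tumbler, either way round below 0.06 rad and contact force between barrel and roller_front above 0.3 N and contact force between barrel and roller_rear above 0.3 N and linear speed of barrel below 0.02 m/s); the robot touches nothing.
It fails at once if the barrel ran faster than 0.25 m/s on the slope (let go, rolled back or flung) (x of barrel in the frame of apron between -0.085 and 0.05 m and linear speed of barrel above 0.25 m/s).
It fails at once if the barrel was lifted: more than 15 mm clear of the line of the apron (z of barrel in the frame of apron above 0.06 m).
It fails at once if another thing on the table was moved more than 15 mm (distance of any of spare_barrel, grit_jar, polish_jar, screwdriver, brush, sieve_bowl, mug from where it was at the start of the episode above 0.015 m).
It also fails if it takes over 38 s, if anything falls off the work surface, if the arm or the gripper's body presses on something with over 40 N, if the wrist force passes 120 N, or if a joint passes its speed limit or range.

## Working session

There is one attempt and no reset: what is moved stays moved. The work goes in short steps, Python scripts to look and compute and a shell command to move; the robot and the scene stay as the last step left them, time stands still between calls to the robot, and variables do not carry over. Pictures are saved under pics/ and viewed, about 8 in all and at most 12, crops included, and the job is handed in when it is done.

```bash
mkdir -p pics
cat > h.py <<'E'
from bench import r, optics
import numpy as np, cv2
from scipy.spatial.transform import Rotation as R
def cam(n):
    p=optics.camera_params(n); return np.array(p["camera_matrix"]),np.array(p["eye"]),p["orientation"]
def Rm(o):
    o=np.array(o,float)
    return o if o.shape==(3,3) else R.from_euler('xyz',o,degrees=True).as_matrix()
def cloud(n,d):
    K,e,o=cam(n); v,u=np.mgrid[0:480,0:640]
    P=np.stack([(u-K[0,2])/K[0,0]*d,(v-K[1,2])/K[1,1]*d,d],-1)
    return P@Rm(o).T+e
E
python3 - <<'E'
from h import *
print(r.sense())
for n in("top","side"):
    im,d=optics.snapshot(n); cv2.imwrite(f"pics/{n}0.png",im); np.save(f"{n}0.npy",d); print(n,optics.camera_params(n))
    for q in("barrel","tumbler","roller_front","roller_rear"):
        print(q,[(np.round(x["at"]),round(x["score"],2)) for x in optics.search_frame(n,q)])
E
```

```text
{'time': 0.0, 'joint_pos': array([ 6.48928601e+01,  7.51442049e+00,  8.53296718e+01,  8.51019500e-04,
        8.72630903e+01, -4.89291557e+00]), 'qd': array([ 0.00339113,  0.03718079, -0.00176078, -0.01193643,  0.09858925,
       -0.01907398]), 'joint_efforts': array([ 4.03128724e-03, -5.69392741e+01, -5.00563395e+01, -1.31839175e-05,
        1.49739330e-02,  4.22630558e-05]), 'tool_pos': array([207.0526533 , 562.54533937, 230.24785711]), 'tcp_rot': array([-1.79990011e+02,  1.06719535e-01,  6.97857435e+01]), 'ft_force': array([-0.76755738,  0.75529249,  0.73342401]), 'wrist_torque': array([ 0.02185932, -0.01464323, -0.00841237]), 'finger_gap': 85.44742222197532}
top {'camera_matrix': array([[618.556519  ,   0.        , 318.73851284],
       [  0.        , 618.556519  , 234.83322353],
       [  0.        ,   0.        ,   1.        ]]), 'eye': array([ 424.9175667 ,    4.30941413, 1594.13675387]), 'orientation': array([-175.48090642,   -0.21365564,  -89.12211481])}
barrel [(array([580., 279.,  81.]), 0.85), (array([506.,  -1.,  95.]), 0.78), (array([440., 186.,  61.]), 0.68), (array([349.,  64.,  60.]), 0.62)]
tumbler []
roller_front [(array([664., -64.,  44.]), 0.75), (array([707., -76.,  46.]), 0.2)]
roller_rear [(array([707., -75.,  43.]), 0.6), (array([ 539., -485.,   40.]), 0.58)]
side {'camera_matrix': array([[616.45901945,   0.        , 327.63572294],
       [  0.        , 616.45901945, 241.97407431],
       [  0.        ,   0.        ,   1.        ]]), 'eye': array([ 421.74056502, -923.41908566, 1235.96213318]), 'orientation': array([-141.47412023,   -1.02463772,   -5.29620923])}
barrel [(array([344.,  46.,  53.]), 0.94), (array([440., 163.,  53.]), 0.7), (array([575., 258.,  73.]), 0.69), (array([509., -30.,  94.]), 0.62)]
tumbler [(array([716., -76.,  39.]), 0.6), (array([ 472., -156.,   21.]), 0.42)]
roller_front [(array([666., -58.,  45.]), 0.58)]
roller_rear [(array([715., -77.,  46.]), 0.58)]
```

View pics/top0.png

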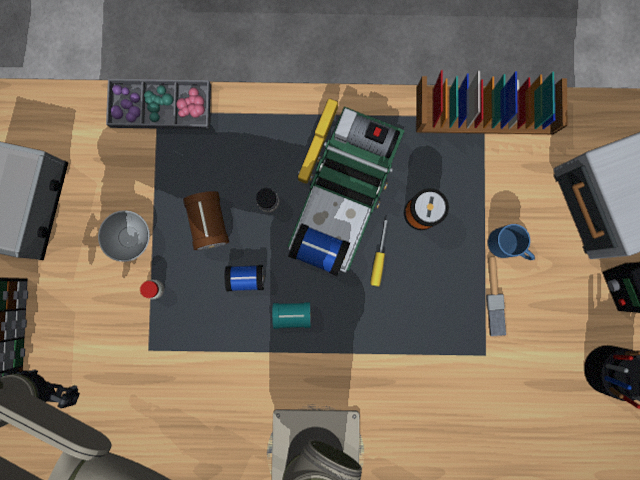

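View pics/side0.png

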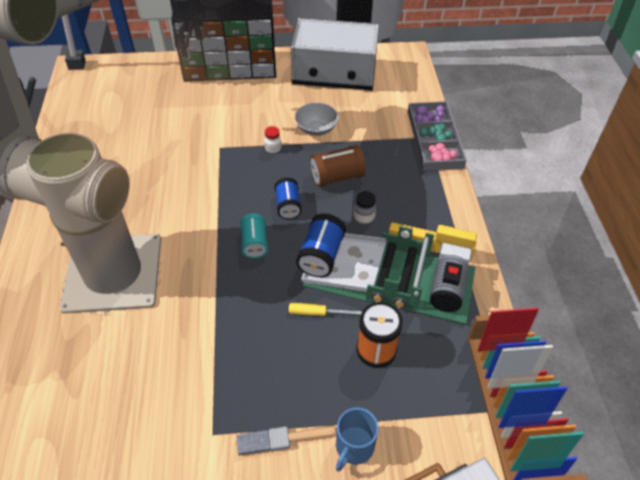

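Candidates in the top view: the large blue barrel on the apron (319,250), a small blue drum (244,278), a brown one (207,219) and a turquoise one (291,315). By size, colour and position the barrel is the one at (319,250). I'll measure it next and check it in one close crop.

Run:
```python
from h import *
im=cv2.imread("pics/top0.png"); d=np.load("top0.npy"); P=cloud("top",d)
cv2.imwrite("pics/crop.png",cv2.resize(im[90:300,270:450],None,fx=3.3,fy=2.8))
sub=np.zeros((480,640),bool); sub[215:285,280:360]=1
hsv=cv2.cvtColor(im,cv2.COLOR_BGR2HSV)
b=sub&(P[...,2]>75)&(d>0)
Q=P[b]; t=Q[Q[:,2]>np.percentile(Q[:,2],50)]
def ax(t):
    rect=cv2.minAreaRect(t[:,:2].astype(np.float32)); return rect
print("barrel rect",ax(Q),"ridge",ax(t),"ztop",np.percentile(Q[:,2],98), "n",len(Q))
# apron plane: bright-grey pixels ahead
s=np.zeros_like(sub); s[195:232,315:375]=1
a=s&(hsv[...,1]<50)&(hsv[...,2]>110)&(P[...,2]<60)&(P[...,2]>15)
A=P[a]; c=A.mean(0); n=np.linalg.svd(A-c)[2][2]; n*=np.sign(n[2])
print("apron",c,"n",n,"slope",np.degrees(np.arccos(n[2])),"uphill yaw",np.degrees(np.arctan2(-n[1],-n[0])))
# cylinder fit r=44 to barrel with axis yaw
from scipy.optimize import least_squares
def f(p):
    u=np.array([np.cos(p[3]),np.sin(p[3]),0]); w=Q-np.array([p[0],p[1],p[2]])
    w=w-np.outer(w@u,u); return np.linalg.norm(w,axis=1)-p[4]
def g(p): return f([p[0],p[1],p[2],p[3],43.5])
s0=least_squares(g,[506,0,60,np.radians(69)],loss='soft_l1'); p=s0.x
u=np.array([np.cos(p[3]),np.sin(p[3])]); l=(Q[:,:2]-p[:2])@u
lo,hi=np.percentile(l,[1,99]); print("cyl",p[:2]+u*(lo+hi)/2,p[2],np.degrees(p[3]),hi-lo,np.std(g(p)))
# end plates: points z 95..112 beyond
m=np.zeros_like(sub); m[95:225,300:410]=1
m&=(P[...,2]>98)&(P[...,2]<112); 
n_,lab,st,ce=cv2.connectedComponentsWithStats(m.astype(np.uint8))
for i in range(1,n_):
    if st[i,4]>15: print("hi",ce[i],st[i,4],P[lab==i].mean(0),ax(P[lab==i]))
y=(hsv[...,0]>20)&(hsv[...,0]<33)&(hsv[...,1]>170)&(P[...,2]>85)&(P[...,2]<105)
y[:, :290]=0;y[:,350:]=0
print("guard",y.sum(),P[y].mean(0),ax(P[y]))
```

```text
barrel rect ((510.6103210449219, 0.06374359130859375), (130.98574829101562, 86.06182861328125), 69.2178955078125) ridge ((510.4742126464844, 0.30542755126953125), (130.4794158935547, 63.35066223144531), 69.96759033203125) ztop 107.76740841296146 n 1759
apron [602.69316847 -53.83964793  31.52620561] n [-0.14792768  0.07227615  0.98635367] slope 9.476341494288645 uphill yaw -26.039722324018474
cyl [ 5.11345228e+02 -6.36894809e-02] 59.71319626160914 69.07227103961344 128.00444801462083 2.9579342368638897
hi [376.52736318 132.82587065] 201 [ 794.54692858 -136.7303134   108.14842902] ((796.7096557617188, -136.03854370117188), (49.76383972167969, 38.375694274902344), 67.65655517578125)
hi [327.0625 143.    ] 16 [769.04876325 -16.38796861 100.87258133] ((769.5858154296875, -16.50148582458496), (4.4751362800598145, 20.966402053833008), 65.1465835571289)
hi [318.33333333 165.06060606] 33 [713.4302022    4.15885838 103.8036635 ] ((714.2256469726562, 4.263998508453369), (5.978233337402344, 30.87985610961914), 70.31199645996094)
hi [380.09090909 189.        ] 33 [ 656.87944449 -146.90093824  104.05985617] ((657.3075561523438, -147.126708984375), (5.9528398513793945, 32.65977478027344), 68.95634460449219)
guard 301 [836.90458773 -12.95474062  93.84389204] ((710.6222534179688, 17.472599029541016), (34.686317443847656, 353.0681457519531), 76.77415466308594)
```

View pics/crop.png

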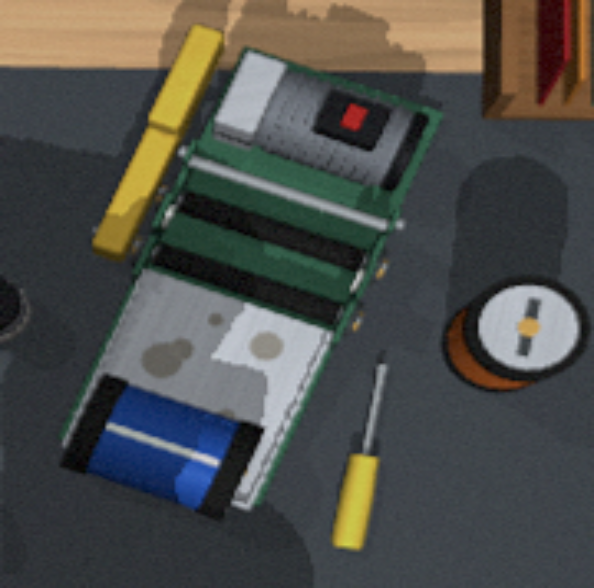

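The crop confirms it: the big blue drum with black bands lies across the apron's foot, with the rollers uphill at about 165 mm. The barrel is at about (511, 0, 60) and uphill yaw is -20.8°, which the tool y axis already nearly matches. I'll push with both open fingers on the bands.

```bash
python3 -m pendant '[[1,-35,33,0,0],[1,-35,33,0,0],[1,-35,33,0,0],[1,-35,33,0,0],[1,-35,33,0,0],[1,-35,33,0,0],[1,-35,33,0,0],[1,-35,33,0,0],[1,-35,33,0,0],[1,-35,33,0,0.6]]'; python3 -m pendant '[[1,0,0,0,0],[1,0,0,0,0]]'
```

```text
time: 1.5
tool_pos: [396.5, 118.8, 231.8]
tcp_rot: [179.9, -0.0, 69.2]
ft_force: [1.4, 0.1, 0.3]
finger_gap: 85.3
time: 1.7
tool_pos: [396.4, 119.6, 231.4]
tcp_rot: [180.0, -0.0, 69.0]
ft_force: [0.3, 0.4, 0.2]
finger_gap: 85.2
```

```bash
python3 -m pendant '[[1,-24,23,0,0],[1,-24,23,0,0],[1,-23,20,15,0.2],[1,0,0,35,0],[1,0,0,30,0],[1,0,0,0,0],[1,0,0,0,0]]'
python3 - <<'E'
from h import *
s=r.sense(); p=s["tool_pos"]; print(p,s["tcp_rot"])
for n in("wrist","top"):
    im,d=optics.snapshot(n); cv2.imwrite(f"pics/{n}1.png",im)
    print(n,[(np.round(x["at"]),round(x["score"],2)) for x in optics.search_frame(n,"barrel")])
a=np.radians(s["tcp_rot"][2]); w=np.array([511,0])-p[:2]
print("barrel in tool x,y", w@[np.cos(a),np.sin(a)], w@[np.sin(a),-np.cos(a)])
print(optics.camera_params("wrist")["eye"])
E
```

```text
time: 2.4
tool_pos: [432.1, 32.1, 151.6]
tcp_rot: [-179.9, 0.0, 69.1]
ft_force: [-0.0, 0.0, 0.0]
finger_gap: 85.2
[432.09367318  32.07738814 151.6088887 ] [-1.79933810e+02  7.68505089e-03  6.91115097e+01]
wrist [(array([428., 173.,  55.]), 0.84), (array([350.,  67.,  55.]), 0.77), (array([494.,   5.,  97.]), 0.68)]
top [(array([349.,  62.,  57.]), 0.97), (array([439., 189.,  61.]), 0.81), (array([578., 274.,  83.]), 0.71), (array([523.,   8., 101.]), 0.68)]
barrel in tool x,y -1.8350610257272684 85.15749992682197
[365.77208407  56.5788724  295.49925801]
```

View pics/wrist1.png

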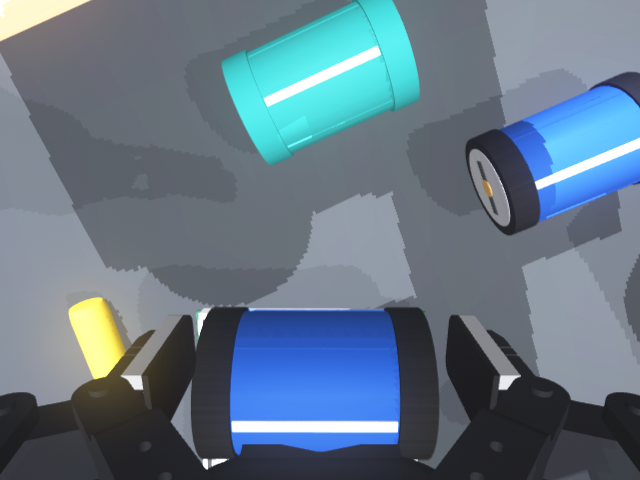

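The wrist picture shows the barrel centred between the fingers (columns 192–438) and parallel to them. The fingers are behind it. Now down.

```bash
python3 -m pendant '[[1,-1,0,25,0],[1,-1,0,25,0],[1,0,0,25,0],[1,0,0,20,0],[1,0,0,15,0],[1,0,0,0,0],[1,0,0,0,0]]'; python3 -m pendant '[[1,0,3,0,0],[1,0,3,0,0],[1,0,3,0,0],[1,0,3,0,0],[1,0,3,0,0],[1,0,2,0,0],[1,0,2,0,0],[1,0,0,0,0]]'
```

```text
time: 3.3
tool_pos: [432.5, 29.0, 42.4]
tcp_rot: [179.9, -0.0, 69.0]
ft_force: [-0.5, -0.1, 0.5]
finger_gap: 85.4
time: 4.1
tool_pos: [449.7, 22.0, 41.3]
tcp_rot: [-180.0, 0.0, 69.0]
ft_force: [-0.3, -0.0, 0.2]
finger_gap: 85.4
```

```bash
python3 -m pendant '[[1,0,2,0,0],[1,0,2,0,0],[1,0,2,0,0],[1,0,1.5,-0.2,0],[1,0,1.5,-0.2,0],[1,0,1.5,-0.3,0],[1,0,1.5,-0.3,0]]';python3 -m pendant '[[1,0,2,-0.3,0],[1,0,2,-0.3,0],[1,0,2,-0.3,0],[1,0,2,-0.3,0]]'
python3 - <<'E'
from h import *
im,d=optics.snapshot("side"); cv2.imwrite("pics/side2.png",cv2.resize(im[180:340,240:480],None,fx=3.3,fy=3.3))
E
```

```text
time: 4.8
tool_pos: [460.3, 17.9, 42.2]
tcp_rot: [-179.9, 0.0, 69.0]
ft_force: [-2.7, 1.0, 0.9]
finger_gap: 85.6
time: 5.2
tool_pos: [468.3, 14.9, 43.5]
tcp_rot: [-180.0, -0.0, 69.0]
ft_force: [-2.8, 0.6, 1.8]
finger_gap: 85.7
```

View pics/side2.png

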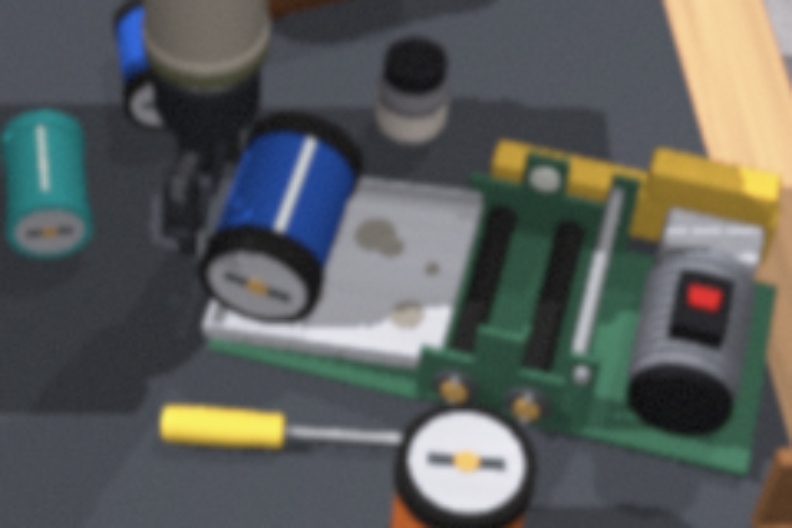

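The fingers are in contact at both bands and the barrel lies square, moving up off the foot lip. I'll keep pushing.

```bash
R='x'; python3 -m pendant '[[1,0,2.5,-0.4,0],[1,0,3,-0.5,0],[1,0,3,-0.5,0],[1,0,3,-0.5,0],[1,0,3,-0.5,0],[1,0,3,-0.5,0],[1,0,3,-0.5,0],[1,0,3,-0.5,0],[1,0,3,-0.5,0],[1,0,3,-0.5,0]]'; python3 -m pendant '[[1,0,3,-0.5,0],[1,0,3,-0.5,0],[1,0,3,-0.5,0],[1,0,3,-0.5,0],[1,0,3,-0.5,0],[1,0,3,-0.5,0],[1,0,3,-0.5,0],[1,0,3,-0.5,0],[1,0,3,-0.5,0],[1,0,3,-0.5,0]]'
python3 - <<'E'
from h import *
im,d=optics.snapshot("side"); cv2.imwrite("pics/side3.png",cv2.resize(im[180:340,240:480],None,fx=3.3,fy=3.3))
E
```

```text
time: 6.25
tool_pos: [495.9, 4.2, 48.4]
tcp_rot: [-180.0, 0.0, 69.0]
ft_force: [-3.0, 0.6, 1.6]
finger_gap: 85.2
time: 7.25
tool_pos: [524.0, -6.5, 53.4]
tcp_rot: [-180.0, 0.0, 69.0]
ft_force: [-2.9, 0.8, 1.0]
finger_gap: 85.4
```

View pics/side3.png

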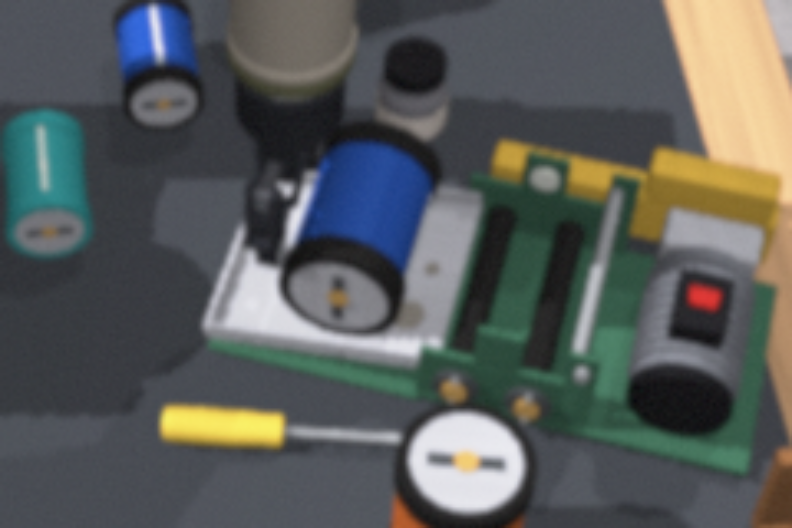

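```bash
python3 -m pendant '[[1,0,3,-0.5,0],[1,0,3,-0.5,0],[1,0,3,-0.5,0],[1,0,3,-0.5,0],[1,0,3,-0.5,0],[1,0,3,-0.5,0],[1,0,3,-0.5,0],[1,0,3,-0.5,0],[1,0,3,-0.5,0],[1,0,3,-0.5,0]]'; python3 -m pendant '[[1,0,3,-0.5,0],[1,0,3,-0.5,0],[1,0,3,-0.5,0],[1,0,3,-0.5,0],[1,0,3,-0.5,0],[1,0,2,-0.5,0],[1,0,2,-0.4,0],[1,0,2,-0.4,0],[1,0,2,-0.4,0],[1,0,2,-0.4,0]]'
python3 - <<'E'
from h import *
im,d=optics.snapshot("top"); cv2.imwrite("pics/top4.png",cv2.resize(im[90:300,270:450],None,fx=3.2,fy=2.8))
im,d=optics.snapshot("side"); cv2.imwrite("pics/side4.png",cv2.resize(im[180:340,240:480],None,fx=3.3,fy=3.3))
E
```

```text
time: 8.3
tool_pos: [551.9, -17.3, 58.4]
tcp_rot: [-180.0, 0.0, 69.0]
ft_force: [-2.9, 0.5, 1.5]
finger_gap: 85.4
time: 9.3
tool_pos: [575.2, -26.2, 63.0]
tcp_rot: [-180.0, 0.0, 69.0]
ft_force: [-3.2, 1.4, 1.2]
finger_gap: 85.3
```

View pics/side4.png

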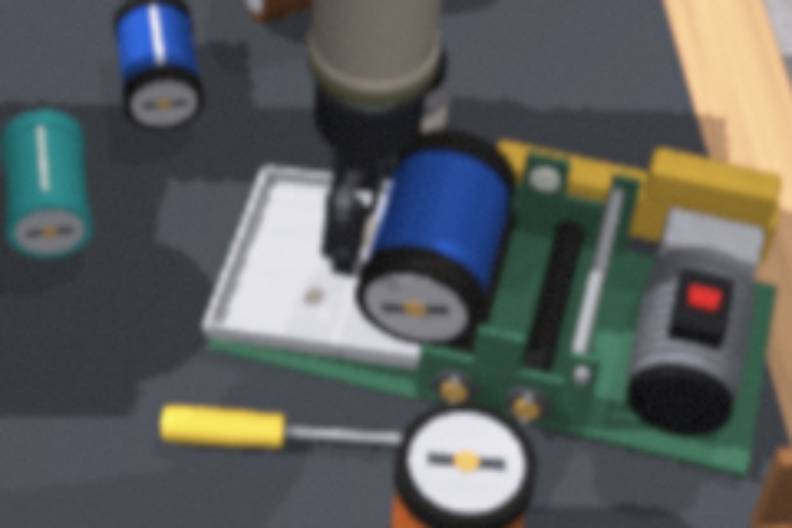

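View pics/top4.png

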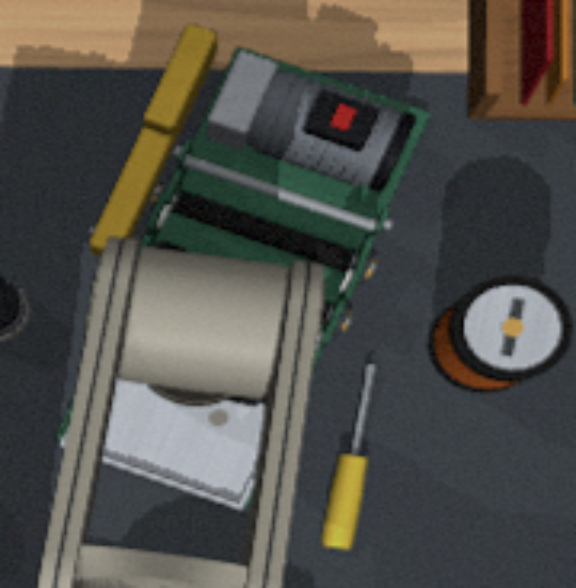

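The arm hides the barrel from above, so I'll check its sideways clearance numerically from the side camera.

Run:
```python
from h import *
im,d=optics.snapshot("side"); P=cloud("side",d)
a=np.radians(69.1); ux=np.array([np.sin(a),-np.cos(a)]); uy=np.array([np.cos(a),np.sin(a)])
o=np.array([511,0])+94*ux
T=np.stack([(P[...,:2]-o)@ux,(P[...,:2]-o)@uy,P[...,2]],-1)
def at(u,v): # crop px
    c=int(240+u/3.3); w=int(180+v/3.3); return np.round(np.median(T[w-1:w+2,c-1:c+2].reshape(-1,3),0),1)
print("cap",at(415,308),at(395,300),at(435,325))
print("plate- top",at(505,330),at(440,352),at(490,370),"plate+",at(545,160),at(545,180))
print("lips",at(310,345),at(310,170),at(230,318),"bar ends",at(582,372),at(620,190))
g=(T[...,2]>98)&(T[...,2]<112)&(T[...,0]>60)&(T[...,0]<150)
for s in(-1,1):
    q=T[g&(s*T[...,1]>66)&(s*T[...,1]<95)]; print(s,len(q),np.percentile(q[:,1],[5,50,95]) if len(q) else 0)
b=(im[...,0].astype(int)>im[...,2]+50)&(T[...,0]>-20)&(T[...,0]<90)&(abs(T[...,1])<70)&(T[...,2]>60)
print("blue y",np.percentile(T[b][:,1],[2,98]),"ztop",T[b][:,2].max(),"x",np.percentile(T[b][:,0],[2,50,98]))
s=r.sense();print(((s["tool_pos"][:2]-o)@ux,(s["tool_pos"][:2]-o)@uy))
```

```text
cap [ 31.8 -67.   81.1] [ 16.6 -64.4  86. ] [ 47.1 -67.7  68.5]
plate- top [ 97.4 -86.  103. ] [ 56.7 -86.5  64.7] [ 92.6 -88.3  60.6] plate+ [ 95.6  74.1 105. ] [98.1 70.1 82.8]
lips [-39.5 -80.8  27.9] [-85.4  96.4   3.9] [-103.7  -64.2   12. ] bar ends [154.7 -92.7  89.8] [151.1  71.8  91.2]
-1 63 [-91.55711307 -87.53805254 -82.33675559]
1 55 [67.46983089 74.21284518 78.70928004]
blue y [-45.32632175  44.24984775] ztop 485.12307420101195 x [-18.13396037  34.060905    74.04331462]
(np.float64(-24.405526854732862), np.float64(-1.5697143857067584))
```

The barrel is within about 3 mm of the tumbler's centre line and square, so it fits between the plates. Next it goes over the front roller, slowly.

```bash
python3 -m pendant '[[1,0,2,-0.4,0],[1,0,2,-0.5,0],[1,0,2,-0.5,0],[1,0,2,-0.5,0],[1,0,2,-0.5,0],[1,0,2,-0.5,0],[1,0,2,-0.5,0],[1,0,2,-0.5,0],[1,0,1.5,-0.5,0],[1,0,1.5,-0.5,0]]'; python3 -m pendant '[[1,0,1.5,-0.5,0],[1,0,1.5,-0.5,0],[1,0,1.5,-0.5,0],[1,0,1.5,-0.5,0],[1,0,1.5,-0.4,0],[1,0,1.5,-0.4,0],[1,0,1.5,-0.3,0]]'
python3 - <<'E'
from h import *
im,d=optics.snapshot("side"); cv2.imwrite("pics/side5.png",cv2.resize(im[180:340,240:480],None,fx=3.3,fy=3.3))
E
```

```text
time: 10.45
tool_pos: [592.2, -32.7, 67.6]
tcp_rot: [-179.9, 0.0, 69.0]
ft_force: [-4.4, 2.2, 2.8]
finger_gap: 85.2
time: 11.15
tool_pos: [602.9, -36.8, 71.1]
tcp_rot: [180.0, -0.0, 69.0]
ft_force: [-2.6, 1.2, 2.1]
finger_gap: 85.5
```

View pics/side5.png

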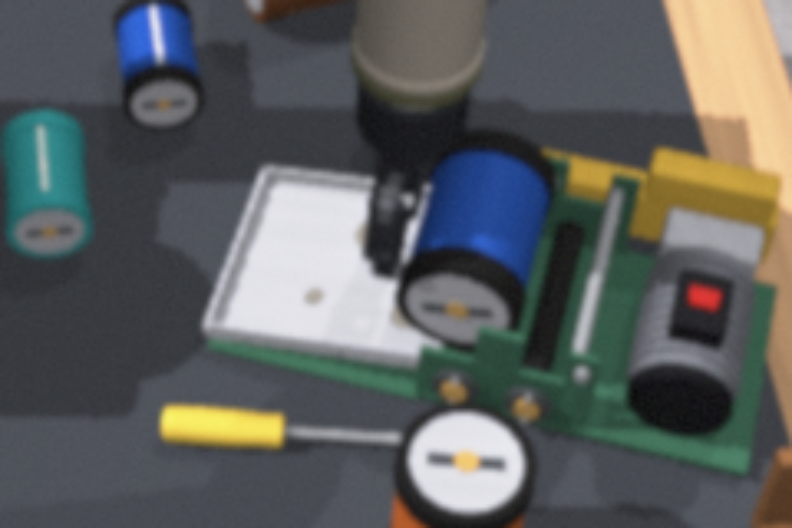

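It is squarely climbing the roller at about x 62. Next, past the crest.

```bash
python3 -m pendant '[[1,0,1.5,-0.2,0],[1,0,1.5,-0.2,0],[1,0,1.5,0,0],[1,0,1.5,0,0],[1,0,1,0,0]]'; python3 -m pendant '[[1,0,1,0,0],[1,0,1,0,0],[1,0,1,0,0],[1,0,1,0,0],[1,0,0,0,0]]'
python3 - <<'E'
from h import *
im,d=optics.snapshot("side"); cv2.imwrite("pics/side6.png",cv2.resize(im[180:340,240:480],None,fx=3.3,fy=3.3))
E
```

```text
time: 11.7
tool_pos: [609.5, -39.4, 71.5]
tcp_rot: [180.0, -0.0, 69.0]
ft_force: [-1.1, 0.4, 0.3]
finger_gap: 85.3
time: 12.2
tool_pos: [613.1, -40.7, 71.4]
tcp_rot: [180.0, 0.0, 69.0]
ft_force: [0.1, -0.3, 0.3]
finger_gap: 85.1
```

View pics/side6.png

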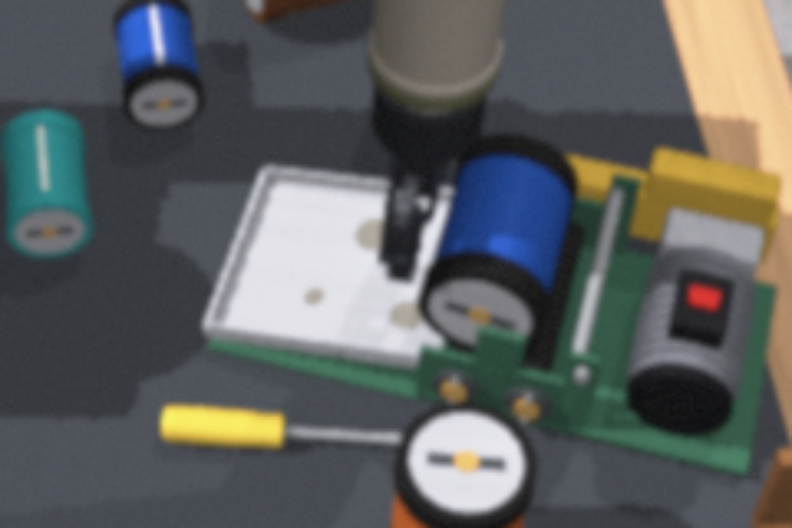

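The force has dropped to zero and the barrel is just past the crest. I'll follow it gently.

```bash
python3 -m pendant '[[1,0,1,0,0],[1,0,1,0,0],[1,0,1,0,0],[1,0,1,0,0],[1,0,1,0,0],[1,0,0,0,0],[1,0,0,0,0],[1,0,0,0,0]]'
cat > chk.py <<'E'
from h import *
im,d=optics.snapshot("side"); P=cloud("side",d)
a=np.radians(69.1); ux=np.array([np.sin(a),-np.cos(a)]); uy=np.array([np.cos(a),np.sin(a)])
o=np.array([511,0])+94*ux
T=np.stack([(P[...,:2]-o)@ux,(P[...,:2]-o)@uy,P[...,2]],-1)
b=(im[...,0].astype(int)>im[...,2]+50)&(T[...,0]>20)&(T[...,0]<150)&(abs(T[...,1])<48)&(T[...,2]>80)&(T[...,2]<150)
Q=T[b]
from scipy.optimize import least_squares
def g(p): return np.hypot(Q[:,0]-p[0]-p[2]*Q[:,1],Q[:,2]-p[1])-42.5
s=least_squares(g,[90,85,0],loss='soft_l1')
print("barrel x,z,skew",s.x,"y",np.percentile(Q[:,1],[2,98]),len(Q),np.std(g(s.x)))
t=r.sense(); print((t["tool_pos"][:2]-o)@ux,t["tool_pos"],t["ft_force"])
E
python3 chk.py
```

```text
time: 13.05
tool_pos: [617.5, -42.4, 71.4]
tcp_rot: [-180.0, 0.0, 69.0]
ft_force: [-0.2, -0.3, -0.5]
finger_gap: 85.4
barrel x,z,skew [ 9.64630212e+01  8.52761617e+01 -9.27043988e-04] y [-44.86390409  42.35141875] 1045 2.0185858566933077
20.630888920624507 [617.49708114 -42.44246267  71.36219059] [ 0.43589347  0.56526459 -0.38186931]
```

It has seated at x 96, z 85, skew about 0. I'll back the fingers off and rise.

```bash
python3 -m pendant '[[1,0,-5,-2,0],[1,0,-10,-4,0],[1,0,-20,-8,0],[1,0,-25,-15,0],[1,0,-25,-30,0],[1,0,-10,-40,0],[1,0,-10,-40,0],[1,0,0,0,0],[1,0,0,0,0]]'; python3 chk.py
python3 - <<'E'
from h import *
im,d=optics.snapshot("side"); cv2.imwrite("pics/side7.png",cv2.resize(im[100:480,200:480],None,fx=2,fy=1.55))
E
```

```text
time: 14.0
tool_pos: [519.9, -4.6, 212.3]
tcp_rot: [179.8, -0.1, 69.0]
ft_force: [-1.3, -0.0, -0.5]
finger_gap: 85.0
barrel x,z,skew [9.63976945e+01 8.54325383e+01 4.62248225e-03] y [-44.86614554  43.58054139] 1066 1.9259343459314202
-84.7179212021685 [519.17213994  -4.61859713 210.50205217] [-0.22106591 -0.06534426 -0.61286123]
```

View pics/side7.png

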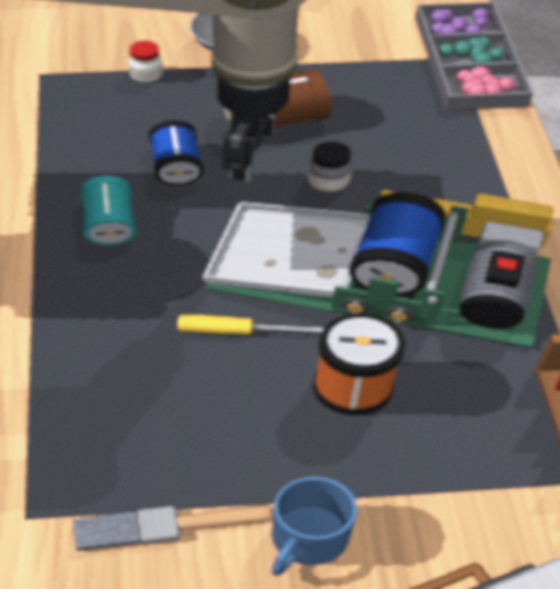

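The barrel lies seated between the rollers, the arm is clear, and the other things stand where they were.

```bash
python3 -c "from bench import hand_in; print(hand_in())"
```

```text
the job is handed in; nothing more can be done
None
```

I pushed the blue barrel up the apron with both open fingers on its end bands, at about 15–30 mm/s and about 3–5 N. It went over the front roller and dropped home between the two rollers. I then backed the fingers off and handed in at about 14 s of the 38 s allowed.

- **Position:** after the fingers withdrew, the barrel measured x 96.4 mm and z 85.4 mm in the tumbler frame. The targets are 95 and 85. Skew was 0.005 rad, and x and z agreed within 0.2 mm with the check just before.
- **Sideways:** it lies a few millimetres off centre at most. The end plates put the tumbler's centre line about 3–5 mm from the one I took from the barrel's starting pose. That disagreement is inside the 15 mm tolerance.
- **Rest of the scene:** in the last picture the arm was clear of everything and nothing else looked moved. I checked the other things only by eye, not by measuring them. The sieve bowl was partly hidden behind the arm in that view.
- **Not measured directly:** I had no reading of the roller contact forces or the barrel's speed.

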